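# Rock the angle gauge to its red mark on the rubber-mounted stud

### The job

Lift the angle gauge up and off its hook and stand it level on the rounded steel crown of the stud in the opened instrument, its foot across the ridge and its dial facing along the ridge. Then rock it over on the crown until the swinging blue pointer settles on the red mark, and finish while still gripping the gauge steadily there, foot on the crown, carried by nothing but the hand and the stud. Press gently and leave the other things on the bench where they are.

Things in the scene. Friction and masses are not known exactly. Their poses are not given: they have to be found in the camera images.
- gauge: pendulum angle gauge, about 0.3 kg. Origin: centre of its flat steel foot's underside (foot 24 mm along x, 76 mm along y, 10 mm high); z up, x out of the white dial. Above it a black upright disc, 104 mm across, 20 mm thick along x, centre 60 mm up, then an orange grip block (gauge_grip). It starts hanging upright and still, foot 45 mm above the table, back (-x) to the stand.
- gauge_grip (a point): point to grip: inside the gauge's orange block, 138 mm above the foot's underside. The block is 16 mm along the gauge's x, 30 mm along y, and stands from 112 to 160 mm up; fingers close along the gauge's y from above
- bail (a point): centre of the gauge's rectangular steel bail (5 mm wire, 31 mm wide) on its back, 100 mm above the foot's underside, reaching from x = -10 to -34 mm; it hangs over the hook
- pointer (a joint): angle (rad) of the freely swinging blue pointer relative to the gauge, about the gauge's x axis through the dial centre, 60 mm above the foot's underside; 0 when the gauge is level. It hangs plumb once settled (within about 2 s), so rolling the gauge by an angle a about its own x axis makes it read -a
- mark (a joint): angle (rad) at which the red mark is set on the dial, same axis, zero and sense as pointer, 0.26 to 0.50; fixed during the job. It takes a negative roll of the gauge about its x axis: the +y end of the foot goes down
- pointer_tip (a point): tip of the blue pointer, 42 mm from the dial centre (straight below it when settled), in front of the dial
- mark_center (a point): centre of the red mark (9 mm wide, 16 mm long) on the dial's lower rim, 42 mm from the dial centre
- stand: fixed steel stand, red upright plate 74 mm wide and 168 mm high. Origin: on the table straight below the hung gauge's foot centre; the plate is on its -x side, 45 to 55 mm from the origin. The gauge's x and y axes lie along the stand's while it hangs.
- hook_tip (a point): top of the stand's upturned steel hook, 8 mm thick, standing up through the gauge's bail, 161 mm above the table; the bail is free once the gauge has risen 22 mm
- unit: fixed opened instrument: aluminium tray 220 mm (x) by 170 mm (y), 46 mm high, with a circuit board and parts inside, all no higher than 46 mm but the central post that carries the stud. Origin: centre of its underside on the table
- stud: steel stud. Origin: top of its rounded crown, 105 mm above the table unloaded; a cylinder of 22 mm radius, 50 mm long, ridge along x (the unit's x). A lower, darker ridge beside it (+y side) clears the foot up to 0.6 rad of tilt. It sits on a rubber mount: sinks straight down from about 2.5 N on, about 1 mm more per newton, 12 mm at most, and springs back
- spray: spray can, 52 mm across, 150 mm high, not to be moved; origin under its centre
- spool: grey solder spool, 54 mm across, 40 mm high, not to be moved; origin under its centre
- driver: screwdriver with blue handle lying on the table, not to be moved
- spanner: steel wrench lying on the table, not to be moved
- mug: blue mug, 76 mm across, 90 mm high, not to be moved; origin under its centre
- tray: grey parts tray, 100 by 70 by 30 mm, not to be moved; origin under its centre

How it is judged (in metres and radians):
On the way, in this order (a step that is already met when the one before it is completed fails the run):
1. the gauge is gripped and lifted up and off the hook, clear of the stand (z of bail in the frame of hook_tip above 0.005 m and contact force between gauge and stand below 0.05 N and contact force between gauge and the fingers above 0.5 N), for 0.1 s.
2. its foot stands level (within 0.13 rad) on the stud's crown, still gripped (contact force between gauge and stud above 0.5 N and distance between gauge and stud below 0.03 m and angle between gauge's own z axis and vertical below 0.13 rad and contact force between gauge and the fingers above 0.5 N), for 0.1 s.
At the end, for the whole second after the job is handed in: Gauge gripped (over 1 N), foot on the crown (over 0.5 N, centre within 30 mm of its top), dial axis within 0.3 rad of the ridge and 0.2 rad of level; pointer tip within 4.5 mm of the mark centre, under 0.4 rad/s; gauge still (under 20 mm/s), clear of the stand (distance between pointer_tip and mark_center below 0.0045 m and velocity of joint pointer between -0.4 and 0.4 rad/s and contact force between gauge and stud above 0.5 N and distance between gauge and stud below 0.03 m and angle between the x axis of gauge and the x axis of stud, either way round below 0.3 rad and angle between gauge's own x axis and vertical between 1.37 and 1.77 rad and angle between gauge's own z axis and vertical below 0.75 rad and linear speed of gauge below 0.02 m/s and contact force between gauge and the fingers above 1 N and contact force between gauge and stand below 0.1 N); the arm keeps its last pose, push and grip.
It fails at once if the gauge is pressed hard on the stud (over 30 N) (contact force between gauge and stud above 30 N).
It fails at once if another thing on the bench is moved by more than 30 mm (distance of any of spray, spool, driver, spanner, mug, tray from where it was at the start of the episode above 0.03 m).
It also fails if it takes over 58 s, if anything falls off the work surface, if the arm or the gripper's body presses on something with over 40 N, if the wrist force passes 120 N, or if a joint passes its speed limit or range.

### The arm

A 6-joint arm with a two-finger parallel gripper is mounted at the origin on the work surface. World frame = base frame: x ahead of the robot, y to its left, z up, the work surface at z = 0. Lengths are in mm, angles in rad, forces in N, time in s.
With the tool pointing down it reaches from about 400 to 925 mm from the base axis. Payload 12.5 kg.
Tool frame: the origin (TCP) lies on the mounting face of the last link; the fingertips stand 190 mm ahead of it and the grasp point (between the pads) lies 171 mm ahead of it; z points along the fingers, y is the line along which they close (so a half turn about z gives the same grasp; the last joint's range is limited). The gripper opens to 95 mm and grips with 3 to 60 N. Pads are 20 mm wide; open, the fingers measure 119 mm over their backs; the gripper's body (75 mm by 180 mm) begins 59 mm behind the grasp point.
Start: joints at [1.189, 0.491, 1.559, -0, 1.092, -0.106], TCP at [170.174, 601.387, 404.761] pointing down, gripper open.
Joint ranges: [-3.1, 3.1], [-0.84, 2.19], [0.05, 2.79], [-1.13, 4.28], [0.06, 2.93], [-2.69, 2.69]. Speed limits (rad/s): [2.22, 2.22, 2.79, 3.14, 3.14, 3.14].

### API

Orientations are given as [roll, pitch, yaw] about the fixed x, y, z axes, in that order (R = Rz(yaw) Ry(pitch) Rx(roll)).
In Python, from cell import env gives the robot as it stands.
- The arm moves only by the tool carry_out, never from a script. Its argument "series" is a list of rows, each a list of 5 numbers: the shift along the tool's x, y, z in m, then the turn about the tool's z in degrees, then the opening, from 0 (shut) to 1 (fully open). A call has 1 to 20 rows; each row is the pose to reach, as a shift and turn from the pose commanded when the call began, along the tool's axes at that moment; what a row does not reach only later rows make up. A row lasts 1/8 s, in which the tool goes at most 62.5 mm and 10.7 degrees, less where a joint would pass 70% of its speed; a pose out of reach is approached as far as the arm can. A call with a gripper value outside its range is refused whole. The fingers move at their own pace and stop on an object; the grip force is fixed at half the most. Time passes only in rows, so rows that repeat a pose let the fingers close. It gives the time, the measured TCP pose, the force, the opening and the grip force at its end, in the units of the state.
- env.state(): the state, without advancing time (a new reading comes with each control period).
- env.read_camera(name): name is "side" or "top"; returns (picture, depth): 384x512x3 uint8, red, green, blue; 384x512 float32, mm along the optical axis (not along the pixel's ray), 0 where there is no reading.
- env.get_calibration(name): a dict with "intrinsics" (3x3 intrinsics, pixels), "cam_to_world" (4x4, takes a point from camera to world coordinates). Camera axes: x right, y up, looking along -z (the intrinsics and any distortion apply to the point x, -y, -z); pixel columns grow to the right and rows downward; lengths in mm; the calibration is good to about 2 mm. A picture is of the moment at which its call begins. get_calibration takes no time and is no camera call.
- env.job_done(): hands the job in; it is judged then, once.
The state is a dict: "t": time; "joints": joint angles; "qvel": joint speeds; "tau": joint torques, N m; "eef_pos": TCP position; "tcp_rot": TCP orientation; "ft_force": force on the tool from outside, world axes, zero at the start; "moment": the same for the moment, N m; "opening": opening from 0.0 (shut) to 1.0 (fully open); "grip_force": force on a finger pad.
Only numpy, scipy, OpenCV 4.12 (cv2) and the standard library are available. Lean on these libraries where they do the work, as an engineer would, in place of code of your own. Each camera call takes 0.05 s, during which the arm holds its last target. There are 200 camera calls.

## Working session

There is one attempt and no reset: what is moved stays moved. The work goes in short steps, Python scripts to look and compute and a tool call to move; the robot and the scene stay as the last step left them, time stands still between calls to the robot, and variables do not carry over. Pictures are saved under pics/ and viewed, at most 10 in all, crops included, and the job is handed in when it is done.

Besides the shell and the picture viewer there is one more tool, called after ">>>" in YAML: its name, and indented under it one key for each argument. carry_out: Moves the arm, as the interface text tells. Its arguments: {"type":"object","properties":{"series":{"type":"array","items":{"type":"array","items":{"type":"number"}}}},"required":["series"]}

```bash
mkdir -p pics; cat > h.py <<'E'
from cell import env
import numpy as np, cv2
def shot(n,f=None):
    p,d=env.read_camera(n)
    if f: cv2.imwrite('pics/'+f,p[:,:,::-1])
    return p,d
def pts(n,d):
    c=env.get_calibration(n);K=np.array(c['intrinsics']);T=np.array(c['cam_to_world'])
    v,u=np.mgrid[:d.shape[0],:d.shape[1]]
    P=np.stack([(u-K[0,2])/K[0,0]*d,-(v-K[1,2])/K[1,1]*d,-d,np.ones_like(d)],-1)
    return (P@T.T)[...,:3]
E
python3 - <<'E'
from h import *
print(env.state())
for n in('side','top'):
    p,d=shot(n,n+'0.png'); np.savez(n+'0.npz',p=p,d=d)
    c=env.get_calibration(n);print(n,c)
E
```

```text
{'t': 0.0, 'joints': array([ 1.18941348e+00,  4.91548923e-01,  1.55942109e+00, -7.50302575e-06,
        1.09170779e+00, -1.05600780e-01]), 'qvel': array([-0.0004688 , -0.00064124, -0.00090396,  0.00101781, -0.00088476,
        0.00094086]), 'tau': array([ 1.30853492e-03, -6.12632632e+01, -2.58175671e+01,  6.92857127e-02,
        4.81304002e-02, -7.29677413e-05]), 'eef_pos': array([170.15617804, 601.36339517, 404.17801318]), 'tcp_rot': array([-3.14051285e+00, -1.07761874e-04,  2.86581399e+00]), 'ft_force': array([-0.35048232,  0.4559116 ,  0.14582762]), 'moment': array([-0.02573638,  0.03229515, -0.05347701]), 'grip_force': 0.0, 'opening': 0.9985892223302121}
side {'intrinsics': array([[438.24709891,   0.        , 253.7273736 ],
       [  0.        , 438.24709891, 193.99110755],
       [  0.        ,   0.        ,   1.        ]]), 'cam_to_world': array([[ 8.96623088e-01,  3.04155917e-01, -3.21801517e-01,
         6.58066543e+01],
       [-4.42373780e-01,  6.46981950e-01, -6.21063439e-01,
        -8.86929646e+02],
       [ 1.92996531e-02,  6.99216372e-01,  7.14649556e-01,
         1.14310807e+03],
       [ 0.00000000e+00,  0.00000000e+00,  0.00000000e+00,
         1.00000000e+00]])}
top {'intrinsics': array([[421.2342303 ,   0.        , 260.87871478],
       [  0.        , 421.2342303 , 188.97904854],
       [  0.        ,   0.        ,   1.        ]]), 'cam_to_world': array([[-1.75866028e-02,  9.86063632e-01, -1.65436468e-01,
         3.17715080e+02],
       [-9.99709293e-01, -1.46123303e-02,  1.91783757e-02,
         9.12447876e+00],
       [ 1.64936865e-02,  1.65725656e-01,  9.86033957e-01,
         1.39084164e+03],
       [ 0.00000000e+00,  0.00000000e+00,  0.00000000e+00,
         1.00000000e+00]])}
```

View pics/side0.png

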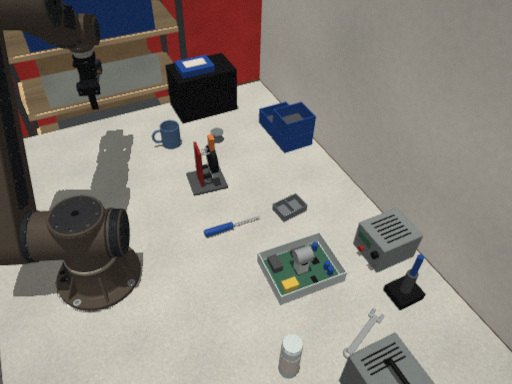

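View pics/top0.png

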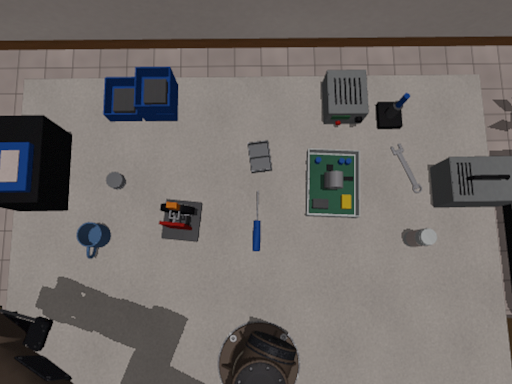

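The side view shows the gauge hanging at about (211,145) in front of the red plate, with the unit at (301,268). In the top view the orange grip is near (174,206), the plate near (175,225) and the stud near (334,178).

```bash
python3 - <<'E'
from h import *
for n in('side','top'):
    z=np.load(n+'0.npz');p,d=z['p'],z['d'];P=pts(n,d)
    hsv=cv2.cvtColor(p,cv2.COLOR_RGB2HSV);H,S,V=cv2.split(hsv)
    v,u=np.mgrid[:384,:512]
    if n=='top': roi=(abs(u-180)<35)&(abs(v-215)<35); ur=(abs(u-333)<40)&(abs(v-184)<45)
    else: roi=(abs(u-207)<30)&(abs(v-160)<40); ur=(abs(u-301)<55)&(abs(v-268)<45)
    org=roi&(H>8)&(H<22)&(S>180)&(V>110)
    red=roi&((H<6)|(H>174))&(S>150)&(V>60)
    for nm,m in(('org',org),('red',red)):
        q=P[m];print(n,nm,len(q),'med',np.median(q,0).round(1),'min',np.percentile(q,3,0).round(1),'max',np.percentile(q,97,0).round(1))
        t=q[q[:,2]>np.percentile(q[:,2],97)-6]
        print('  topface',len(t),t.mean(0).round(1),cv2.minAreaRect(t[:,:2].astype(np.float32)))
    # stand base
    b=roi&(P[...,2]>2)&(P[...,2]<14);q=P[b];print('base',len(q),cv2.minAreaRect(q[:,:2].astype(np.float32)),q[:,2].mean())
    q=P[roi&(P[...,2]>90)&~org&~red];print('other high',len(q),q.mean(0).round(1),q.min(0).round(1),q.max(0).round(1))
    q=P[ur&(P[...,2]>10)&(P[...,2]<130)];print('unit',cv2.minAreaRect(q[:,:2].astype(np.float32)))
    q=P[ur&(P[...,2]>38)&(P[...,2]<54)];print('unit rim',cv2.minAreaRect(q[:,:2].astype(np.float32)),q[:,2].mean())
    q=P[ur&(P[...,2]>75)&(P[...,2]<125)];print('stud',len(q),cv2.minAreaRect(q[:,:2].astype(np.float32)),q.mean(0),np.percentile(q[:,2],98))
    q=P[ur&(P[...,2]>99)&(P[...,2]<125)];print('crown',len(q),cv2.minAreaRect(q[:,:2].astype(np.float32)),q.mean(0))
    if n=='top':x=p[150:245,140:380]
    else:x=p[115:305,175:355]
    cv2.imwrite('pics/c_%s.png'%n,cv2.resize(x,None,fx=3.1,fy=3.1,interpolation=cv2.INTER_CUBIC)[:,:,::-1])
E
```

```text
side org 47 med [472.8 228.7 184.3] min [465.9 223.5 159. ] max [480.7 245.7 205.2]
  topface 10 [474.2 235.1 203.3] ((473.40679931640625, 236.3741455078125), (24.06162452697754, 9.992108345031738), 75.39883422851562)
side red 181 med [420.4 219.  107.6] min [417.1 209.1  24. ] max [426.  260.7 170.1]
  topface 27 [423.2 238.7 168.9] ((423.8084411621094, 241.9676513671875), (61.51289367675781, 7.454538822174072), 84.09735107421875)
base 1373 ((494.4946594238281, 372.5729675292969), (472.4339599609375, 249.3677215576172), 65.39347076416016) 6.034597131740304
other high 327 [444.9 181.2 183.7] [  65.8 -886.9   90.5] [ 484.2  501.2 1143.1]
unit ((613.5458984375, -255.6407470703125), (176.3892822265625, 324.0788269042969), 87.24178314208984)
unit rim ((612.9617919921875, -255.35885620117188), (175.45181274414062, 323.26312255859375), 86.97571563720703) 43.47174755451508
stud 308 ((562.7123413085938, -247.0105743408203), (59.7309684753418, 51.413516998291016), 86.91717529296875) [ 559.4443625  -257.68429186   94.77870728] 107.07704246078346
crown 137 ((562.0054931640625, -257.227294921875
[... 616 characters left out ...]
.1267852783203), 89.87783813476562) 6.8278742369517325
other high 367 [458.2 228.6 182.7] [317.7   9.1  91.2] [ 490.2  291.1 1390.8]
unit ((555.6515502929688, -265.4622802734375), (198.9034423828125, 239.85154724121094), 86.97564697265625)
unit rim ((565.67333984375, -252.64041137695312), (171.8873291015625, 221.18783569335938), 86.97634887695312) 44.113052547086056
stud 315 ((565.740478515625, -245.03424072265625), (56.91242980957031, 52.021339416503906), 89.55165100097656) [ 563.83858296 -244.12141163   95.38067595] 108.30943287076123
crown 151 ((565.1151123046875, -251.11610412597656), (50.84663009643555, 34.94688415527344), 0.06389091908931732) [ 565.26269967 -251.505897    103.68382592]
```

View pics/c_top.png

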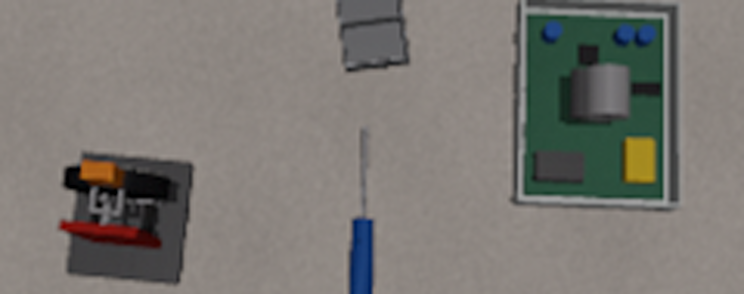

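View pics/c_side.png

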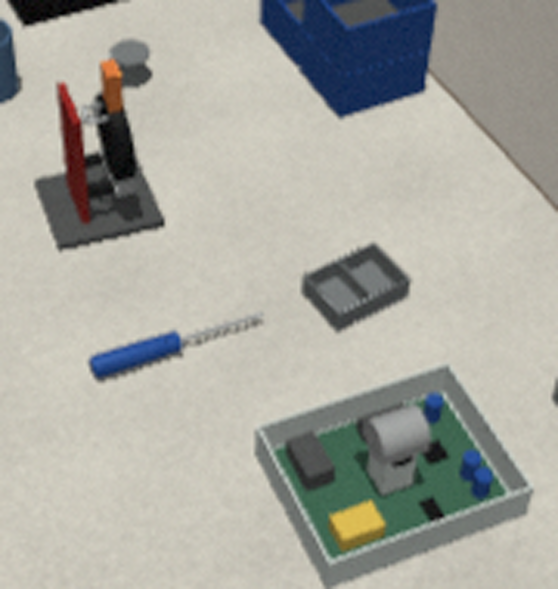

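The crops show the gauge yawed slightly clockwise, its dial facing away from both cameras, with the bail over the hook at about (105,205) in the top crop. The crown is at about (600,92) there, with the darker ridge to its left (+Y).

The tool can't tilt. I'll grip across the gauge's x so the gauge can pivot between the pads, and turn it 180° so the cameras can see the dial. First I need the stand's yaw.

```bash
python3 - <<'E'
from h import *
z=np.load('top0.npz');p,d=z['p'],z['d'];P=pts('top',d)
H,S,V=cv2.split(cv2.cvtColor(p,cv2.COLOR_RGB2HSV))
v,u=np.mgrid[:384,:512];roi=(abs(u-181)<24)&(abs(v-220)<24)
m=(roi&(P[...,2]<14)&(V<95)).astype(np.uint8)
q=P[m>0];c,w,a=cv2.minAreaRect(q[:,:2].astype(np.float32));print('base',len(q),c,w,a)
red=roi&((H<6)|(H>174))&(S>150)&(P[...,2]>155)&(P[...,2]<180)
org=roi&(H>8)&(H<22)&(S>180)&(P[...,2]>195)&(P[...,2]<215)
for k in(red,org):
    q=P[k];vx=cv2.fitLine(q[:,:2].astype(np.float32),cv2.DIST_HUBER,0,.01,.01).ravel()
    print(len(q),np.degrees(np.arctan2(vx[1],vx[0])),vx[2:],q[:,:2].min(0),q[:,:2].max(0))
for nm,(a,b) in dict(tray=(260,157),spool=(115,181),spray=(428,237),mug=(91,235)).items(): print(nm,P[b,a].round())
E
```

```text
base 646 (451.2685546875, 244.90469360351562) (120.38562774658203, 128.7174835205078) 83.72510528564453
71 84.81931 [425.7321  244.86612] [420.38597824 211.38047993] [433.09101883 278.44463212]
56 79.12715 [475.82874 241.01427] [468.3219436  227.07204746] [483.87700239 255.58269547]
tray [661. -17.  -0.]
spool [578. 455.  40.]
spray [ 375. -507.  146.]
mug [407. 540.   0.]
```

>>> carry_out:
  series:
    - [-0.03, -0.02, -0.03, -9, 0.6]
    - [-0.07, -0.05, -0.04, -18, 0.6]
    - [-0.12, -0.08, -0.04, -27, 0.6]
    - [-0.17, -0.114, -0.04, -36, 0.6]
    - [-0.22, -0.148, -0.04, -45, 0.6]
    - [-0.26, -0.175, -0.04, -54, 0.6]
    - [-0.3, -0.202, -0.04, -63, 0.6]
    - [-0.33, -0.222, -0.04, -72, 0.6]
    - [-0.36, -0.242, -0.04, -81, 0.6]
    - [-0.38, -0.255, -0.04, -90, 0.6]
    - [-0.392, -0.2635, -0.04, -99.8, 0.6]
    - [-0.392, -0.2635, -0.04, -99.8, 0.6]
    - [-0.392, -0.2635, -0.04, -99.8, 0.6]

```text
t: 1.72
eef_pos: [474.7, 243.1, 444.6]
tcp_rot: [-3.141, -0.002, -1.676]
ft_force: [-0.3, -0.0, 0.4]
opening: 0.605
grip_force: 0.0
```

>>> carry_out:
  series:
    - [0, 0, 0.02, 0, 0.6]
    - [0, 0, 0.045, 0, 0.6]
    - [0, 0, 0.06, 0, 0.6]
    - [0, 0, 0.06, 0, 0.6]
    - [0, 0, 0.06, 0, 0.6]

```text
t: 2.35
eef_pos: [475.1, 242.9, 385.4]
tcp_rot: [-3.14, -0.001, -1.677]
ft_force: [0.4, 0.1, -0.1]
opening: 0.6
grip_force: 0.0
```

```bash
python3 - <<'E'
from h import *
p,_=shot('side');q,_=shot('top')
a=cv2.resize(p[60:200,120:300],(540,420));b=cv2.resize(q[150:290,110:290],(540,420))
cv2.imwrite('pics/pre.png',np.vstack([p[60:200,130:290].repeat(2,0).repeat(2,1),q[160:300,110:270].repeat(2,0).repeat(2,1)])[:,:,::-1])
print(env.state()['eef_pos'])
E
```

```text
[475.06763182 242.77499239 385.54479036]
```

View pics/pre.png

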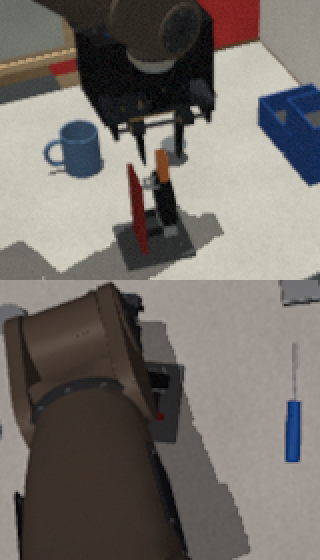

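The side view shows the two fingers standing on either side of the orange block at about (160,165), in line with the plate normal. I'll make a small correction, descend and close.

>>> carry_out:
  series:
    - [0.0015, -0.001, 0.012, 0, 0.6]
    - [0.0015, -0.001, 0.022, 0, 0.6]
    - [0.0015, -0.001, 0.027, 0, 0.6]
    - [0.0015, -0.001, 0.027, 0, 0.6]
    - [0.0015, -0.001, 0.027, 0, 0.4]
    - [0.0015, -0.001, 0.027, 0, 0.3]
    - [0.0015, -0.001, 0.027, 0, 0]
    - [0.0015, -0.001, 0.027, 0, 0]
    - [0.0015, -0.001, 0.027, 0, 0]
    - [0.0015, -0.001, 0.027, 0, 0]
    - [0.0015, -0.001, 0.027, 0, 0]

```text
t: 3.82
eef_pos: [475.9, 241.7, 357.9]
tcp_rot: [-3.139, -0.002, -1.679]
ft_force: [3.9, -1.3, 0.1]
opening: 0.172
grip_force: 30.0
```

>>> carry_out:
  series:
    - [0, 0, -0.008, 0, 0]
    - [0, 0, -0.018, 0, 0]
    - [0, 0, -0.03, 0, 0]
    - [0, 0, -0.05, 0, 0]
    - [0, 0, -0.07, 0, 0]
    - [0, 0, -0.1, 0, 0]
    - [0, 0, -0.14, 0, 0]
    - [0, 0, -0.16, 0, 0]
    - [0, 0, -0.16, 0, 0]
    - [0, 0, -0.16, 0, 0]

```text
t: 5.08
eef_pos: [475.1, 242.1, 516.9]
tcp_rot: [3.141, -0.003, -1.678]
ft_force: [0.4, 0.2, -4.5]
opening: 0.17
grip_force: 30.0
```

>>> carry_out:
  series:
    - [0.02, 0, -0.01, 8, 0]
    - [0.05, -0.005, -0.03, 16, 0]
    - [0.09, -0.01, -0.05, 24, 0]
    - [0.13, -0.015, -0.07, 33, 0]
    - [0.17, -0.02, -0.09, 42, 0]
    - [0.21, -0.025, -0.11, 51, 0]
    - [0.25, -0.03, -0.13, 60, 0]
    - [0.28, -0.035, -0.15, 69, 0]
    - [0.31, -0.04, -0.17, 78, 0]
    - [0.34, -0.043, -0.18, 87, 0]
    - [0.36, -0.045, -0.19, 96, 0]
    - [0.38, -0.047, -0.2, 105, 0]
    - [0.389, -0.047, -0.2, 113, 0]
    - [0.389, -0.047, -0.2, 113, 0]
    - [0.389, -0.047, -0.2, 113, 0]
    - [0.389, -0.047, -0.2, 113, 0]
    - [0.389, -0.047, -0.2, 113, 0]
    - [0.389, -0.047, -0.2, 113, 0]
    - [0.389, -0.047, -0.2, 113, 0]
    - [0.389, -0.047, -0.2, 113, 0]

```text
t: 7.58
eef_pos: [480.2, -149.0, 718.9]
tcp_rot: [-3.14, 0.002, 2.633]
ft_force: [-0.7, 0.8, -3.5]
opening: 0.166
grip_force: 30.0
```

```bash
python3 - <<'E'
from h import *
s=env.state();print(s['eef_pos'],s['tcp_rot'])
p,d=shot('side');np.savez('v1.npz',p=p,d=d)
c=env.get_calibration('side');K=c['intrinsics'];T=c['cam_to_world']
w=np.append(s['eef_pos']-[0,0,171+82],1);q=np.linalg.inv(T)@w
u=K[0,0]*q[0]/-q[2]+K[0,2];v=K[1,1]*-q[1]/-q[2]+K[1,2];print(u,v,-q[2])
u,v=int(u),int(v);cv2.imwrite('pics/v1.png',cv2.resize(p[max(v-60,0):v+60,u-60:u+60],(600,600),interpolation=cv2.INTER_CUBIC)[:,:,::-1])
E
```

```text
[ 480.16360877 -149.03603746  718.87020552] [-3.13963800e+00  2.37925597e-03  2.63263587e+00]
266.7764120805352 141.06560270761997 1075.607181525262
```

View pics/v1.png

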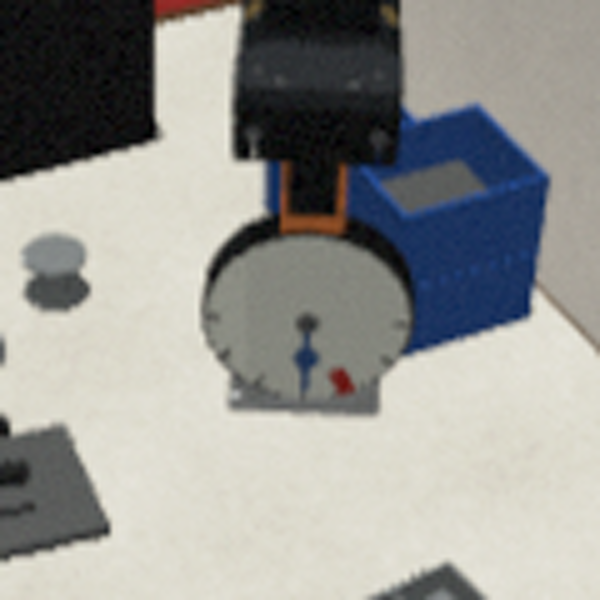

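The dial is in plain view: hub at about (307,323), plumb pointer tip at about (305,385), and red mark at about (342,381), on the +y side.

```bash
cat >> h.py <<'E'
def proj(n,w):
    c=env.get_calibration(n);K=c['intrinsics'];q=np.linalg.inv(c['cam_to_world'])@np.append(w,1)
    return K[0,0]*q[0]/-q[2]+K[0,2],K[1,1]*q[1]/q[2]+K[1,2]
def ray(n,u,v,p0,nrm):
    c=env.get_calibration(n);K=c['intrinsics'];T=c['cam_to_world']
    d=T[:3,:3]@np.array([(u-K[0,2])/K[0,0],-(v-K[1,2])/K[1,1],-1]);o=T[:3,3]
    return o+d*((p0-o)@nrm)/(d@nrm)
def dial(n,p,s,c0,half=30):
    """c0: guess of dial-face centre; returns gauge yz (mm) of mark, pointer tip, dial face rel. to c0"""
    a=s['tcp_rot'][2]+np.pi/2;nx=np.array([np.cos(a),np.sin(a),0]);ny=np.array([-nx[1],nx[0],0])
    u0,v0=proj(n,c0);H,S,V=[x.astype(int) for x in cv2.split(cv2.cvtColor(p,cv2.COLOR_RGB2HSV))]
    v,u=np.mgrid[:384,:512];roi=np.hypot(u-u0,v-v0)<half
    out={}
    for k,m in dict(mark=roi&((H<8)|(H>172))&(S>120),blue=roi&(H>100)&(H<130)&(S>90)).items():
        pt=np.array([ray(n,x,y,c0,nx) for x,y in zip(u[m],v[m])])-c0
        yz=np.c_[pt@ny,pt[:,2]];r=np.hypot(*yz.T);out[k]=yz[r<60];w=(S[m][r<60]-60.);out[k+'_w']=w
    return out
E
python3 - <<'E'
from h import *
z=np.load('v1.npz');p=z['p'];s=env.state();a=s['tcp_rot'][2]+np.pi/2
n=np.array([np.cos(a),np.sin(a),0]);c0=s['eef_pos']-[0,0,171+82]+10*n
print(proj('side',c0))
o=dial('side',p,s,c0)
m=np.average(o['mark'],axis=0,weights=o['mark_w']);b=o['blue'];print(len(o['mark']),m,len(b));print(b.round(1))
# hub: image crop (307,323)/5 
u0,v0=proj('side',s['eef_pos']-[0,0,253]);hub=(int(u0)-60+307/5,int(v0)-60+323/5)
h=ray('side',*hub,c0,n)-c0;ny=np.array([-n[1],n[0],0]);h=np.array([h@ny,h[2]]);print('hub',h)
r=m-h;print(r,np.hypot(*r),np.arctan2(r[0],-r[1]))
# from foot-line check: gauge tilt
E
```

```text
(np.float64(266.6568009292344), np.float64(143.64871659017476))
15 [ 19.80543439 -33.83402927] 70
[[ 34.2  49.3]
 [ 36.7  46.5]
 [ 41.9  40.9]
 [ 44.4  38.1]
 [ 47.   35.3]
 [ 47.2  32.3]
 [ 49.6  32.4]
 [ 49.8  29.4]
 [ 52.2  29.6]
 [ 50.   26.4]
 [ 52.4  26.6]
 [ 50.3  23.4]
 [ 52.7  23.6]
 [ 55.   23.7]
 [ 50.5  20.4]
 [ 52.9  20.6]
 [ 55.3  20.7]
 [ 50.7  17.4]
 [ 53.1  17.5]
 [ 55.5  17.7]
 [ 51.   14.3]
 [ 53.4  14.5]
 [ 55.8  14.6]
 [ 53.6  11.4]
 [ 56.   11.6]
 [ 58.4  11.7]
 [ 53.8   8.4]
 [ 56.2   8.5]
 [ 58.6   8.7]
 [ 54.1   5.3]
 [ 56.5   5.4]
 [ 58.9   5.6]
 [ 54.3   2.2]
 [ 56.7   2.3]
 [ 59.1   2.5]
 [ 54.5  -0.9]
 [ 57.   -0.8]
 [ 59.4  -0.6]
 [ 54.8  -4. ]
 [ 57.2  -3.9]
 [ 59.6  -3.7]
 [ 52.6  -7.3]
 [ 55.   -7.2]
 [ 57.5  -7. ]
 [  1.4 -13.6]
 [ 52.8 -10.5]
 [ 55.3 -10.3]
 [ 57.7 -10.2]
 [  1.5 -16.8]
 [ 53.1 -13.6]
 [ 55.5 -13.5]
 [ 57.9 -13.3]
 [  1.7 -20. ]
 [ 50.8 -17. ]
 [ 53.3 -16.8]
 [ 55.7 -16.7]
 [ -0.7 -23.3]
 [  1.8 -23.2]
 [  4.3 -23. ]
 [ 51.1 -20.1]
 [ -3.  -26.7]
 [ -0.6 -26.6]
 [  1.9 -26.4]
 [  4.4 -26.3]
 [ -0.4 -29.8]
 [  2.1 -29.6]
 [  4.5 -29.5]
 [ -0.3 -33. ]
 [  2.2 -32.9]
 [  2.3 -36.1]]
hub [ 2.06297957 -5.98924919]
[ 17.74245482 -27.84478007] 33.0170634716763 0.5673181803828292
```

>>> carry_out:
  series:
    - [-0.02, -0.008, 0.02, 8, 0]
    - [-0.04, -0.016, 0.05, 16, 0]
    - [-0.06, -0.024, 0.08, 24, 0]
    - [-0.08, -0.032, 0.11, 32, 0]
    - [-0.1, -0.039, 0.14, 40, 0]
    - [-0.112, -0.043, 0.17, 48, 0]
    - [-0.12, -0.046, 0.2, 56, 0]
    - [-0.124, -0.048, 0.23, 64, 0]
    - [-0.124, -0.048, 0.25, 64, 0]
    - [-0.124, -0.048, 0.265, 64, 0]
    - [-0.124, -0.048, 0.275, 64, 0]
    - [-0.124, -0.048, 0.279, 64, 0]
    - [-0.124, -0.048, 0.279, 64, 0]
    - [-0.124, -0.048, 0.279, 64, 0]
    - [-0.124, -0.048, 0.279, 64, 0]

```text
t: 9.5
eef_pos: [565.3, -252.2, 440.7]
tcp_rot: [3.14, 0.003, 1.516]
ft_force: [-0.4, -0.8, -3.6]
opening: 0.166
grip_force: 30.0
```

```bash
python3 - <<'E'
from h import *
s=env.state();print(s['t'],s['eef_pos'],s['tcp_rot'],s['ft_force'],s['joints'])
p,_=shot('side');q,_=shot('top')
u,v=map(int,proj('side',[565,-251,130]));a,b=map(int,proj('top',[565,-251,130]))
f=lambda p,u,v:cv2.resize(p[v-40:v+40,u-40:u+40],(400,400),interpolation=cv2.INTER_CUBIC)
cv2.imwrite('pics/s1.png',np.hstack([f(p,u,v),f(q,a,b)])[:,:,::-1])
E
```

```text
9.5 [ 565.33480119 -252.181974    440.71053322] [3.13963534e+00 3.12562982e-03 1.51550626e+00] [-0.35334577 -0.83659077 -3.64617771] [-0.52599218  0.44978257  1.52908441 -0.00207068  1.15956449 -0.46988045]
```

View pics/s1.png

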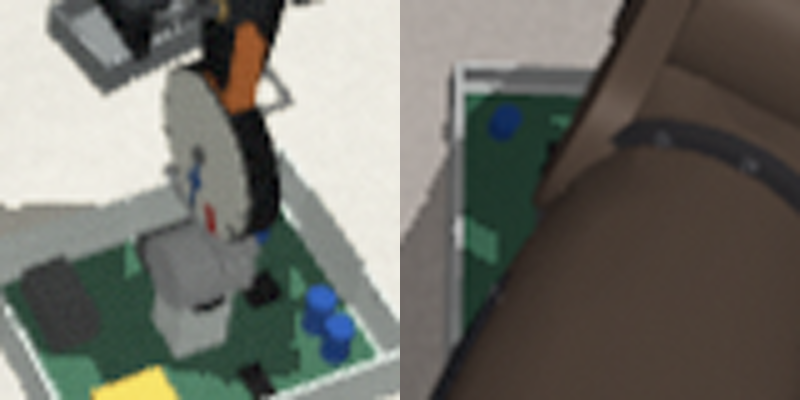

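The side view shows the gauge hanging just above the crown, foot across the ridge and dial facing the robot. The red mark is near (209,218) and the top view is blocked by the arm. I'll lower it gently.

>>> carry_out:
  series:
    - [0, 0, 0.008, 0, 0]
    - [0, 0, 0.014, 0, 0]
    - [0, 0, 0.018, 0, 0]
    - [0, 0, 0.02, 0, 0]
    - [0, 0, 0.022, 0, 0]
    - [0, 0, 0.024, 0, 0]
    - [0, 0, 0.024, 0, 0]

```text
t: 10.48
eef_pos: [565.4, -252.3, 416.6]
tcp_rot: [3.14, 0.003, 1.515]
ft_force: [-1.0, 1.7, 0.8]
opening: 0.167
grip_force: 30.0
```

>>> carry_out:
  series:
    - [0, 0, 0.001, 0, 0]
    - [0, 0, 0.002, 0, 0]
    - [0, 0, 0.002, 0, 0]
    - [0, 0, 0.002, 0, 0]

```text
t: 10.98
eef_pos: [565.4, -252.3, 414.4]
tcp_rot: [3.14, 0.003, 1.515]
ft_force: [-1.9, 0.3, 2.4]
opening: 0.164
grip_force: 30.0
```

>>> carry_out:
  series:
    - [0, 0, 0.002, 0, 0]
    - [0, 0, 0.003, 0, 0]
    - [-0.004, 0, 0.003, 0, 0]
    - [-0.008, 0, 0.003, 0, 0]
    - [-0.012, 0, 0.0035, 0, 0]
    - [-0.016, 0, 0.004, 0, 0]
    - [-0.02, 0, 0.0043, 0, 0]
    - [-0.02, 0, 0.0043, 0, 0]

```text
t: 11.98
eef_pos: [564.3, -272.3, 410.1]
tcp_rot: [3.14, 0.002, 1.515]
ft_force: [-0.1, 1.7, 5.1]
opening: 0.166
grip_force: 30.0
```

```bash
python3 - <<'E'
from h import *
p,_=shot('side')
u,v=map(int,proj('side',[565,-251,150]))
cv2.imwrite('pics/r1.png',cv2.resize(p[v-40:v+40,u-40:u+40],(560,560),interpolation=cv2.INTER_CUBIC)[:,:,::-1])
E
```

```text
(no output)
```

View pics/r1.png

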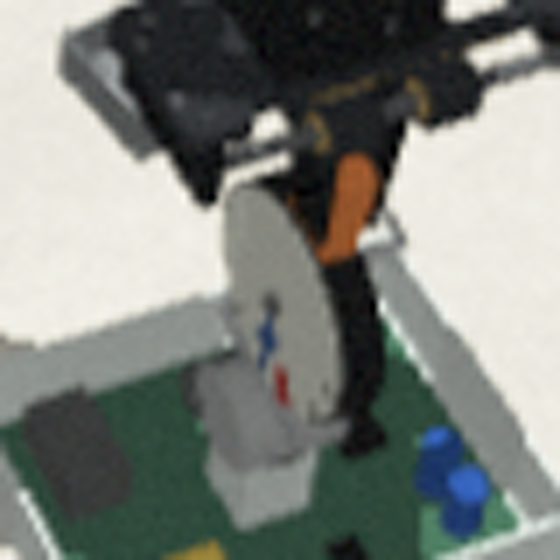

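The gauge is pivoting between the pads: the mark at (283,385) has moved toward the pointer at (266,335), with the foot still on the crown. I'll keep going the same way.

>>> carry_out:
  series:
    - [-0.005, 0, 0.0008, 0, 0]
    - [-0.01, 0, 0.0017, 0, 0]
    - [-0.015, 0, 0.0027, 0, 0]
    - [-0.02, 0, 0.0038, 0, 0]
    - [-0.025, 0, 0.005, 0, 0]
    - [-0.03, 0, 0.0064, 0, 0]
    - [-0.034, 0, 0.0076, 0, 0]
    - [-0.038, 0, 0.009, 0, 0]
    - [-0.038, 0, 0.009, 0, 0]
    - [-0.038, 0, 0.009, 0, 0]
    - [-0.038, 0, 0.009, 0, 0]
    - [-0.038, 0, 0.009, 0, 0]
    - [-0.038, 0, 0.009, 0, 0]

```text
t: 13.65
eef_pos: [562.2, -310.4, 401.4]
tcp_rot: [3.14, 0.003, 1.515]
ft_force: [-0.8, -0.1, 5.2]
opening: 0.164
grip_force: 30.0
```

```bash
python3 - <<'E'
from h import *
for i in range(4): p,_=shot('side')
np.savez('r2.npz',p=p);s=env.state();print(s['ft_force'])
u,v=map(int,proj('side',[565,-260,150]));print(u,v)
cv2.imwrite('pics/r2.png',cv2.resize(p[v-30:v+30,u-30:u+30],(600,600),interpolation=cv2.INTER_CUBIC)[:,:,::-1])
E
```

```text
[-1.02798424  0.22096239  6.33356981]
306 241
```

View pics/r2.png

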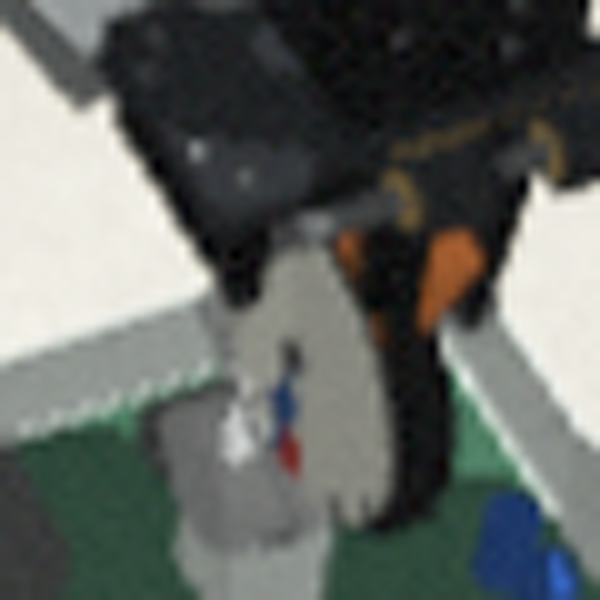

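In this view the pointer blob (285,400) hangs straight over the mark (290,455), below the hub (290,355). The view is oblique, so I'll compute the tilt from the mark's ray on the dial plane.

```bash
python3 - <<'E'
from h import *
p=np.load('r2.npz')['p'];s=env.state();a=s['tcp_rot'][2]+np.pi/2
n=np.array([np.cos(a),np.sin(a),0]);ny=np.array([-n[1],n[0],0]);P=s['eef_pos']-[0,0,171]
m=.456
for off in(10,):
    c0=P+off*n
    H,S,V=[x.astype(int) for x in cv2.split(cv2.cvtColor(p,cv2.COLOR_RGB2HSV))]
    v,u=np.mgrid[:384,:512];roi=(abs(u-305)<7)&(abs(v-257)<9)
    for k,M in dict(mark=roi&((H<10)|(H>170))&(S>90),blue=(abs(u-305)<7)&(abs(v-251)<9)&(H>100)&(H<135)&(S>80)).items():
        w=S[M]-60.;uv=(np.average(u[M],weights=w),np.average(v[M],weights=w))
        q=ray('side',*uv,c0,n)-P;y,z=q@ny,q[2];print(k,M.sum(),uv,'yz rel grip',y,z)
        if k=='mark':
            g=np.array([42*np.sin(m),-82-42*np.cos(m)])
            # roll -a: y' = y cos a + z sin a ; z' = -y sin a+z cos a
            print('tilt by direction',np.arctan2(g[0],-g[1])-np.arctan2(y,-z),'r',np.hypot(y,z),np.hypot(*g))
    x=ray('side',276+.5*0+290/10-.5,211+355/10-.5,c0,n)-P;print('hub',x@ny,x[2])
for t in(.35,.4,.45,.5):print(t,-82*np.sin(t),-82*np.cos(t))
E
```

```text
mark 6 (np.float64(304.55756207674943), np.float64(255.93227990970655)) yz rel grip -32.94776136896023 -121.90746925301016
tilt by direction 0.41725158045033134 r 126.28137645313963 121.12882337647886
blue 4 (np.float64(304.0), np.float64(250.79233226837061)) yz rel grip -39.934106437870255 -105.83406459731339
hub -41.39089824899781 -85.01083439867716
0.35 -28.11762021134701 -77.02856245348507
0.4 -31.932304069309343 -75.52700150823658
0.45 -35.66717379712088 -73.83666239291951
0.5 -39.31289416554465 -71.96177007501056
```

The measured tilt of about 0.417 rad agrees with no-slip rolling, against a mark of about 0.43–0.456 rad. I'll nudge it a little further and let it settle.

>>> carry_out:
  series:
    - [-0.0017, 0, 0.0005, 0, 0]
    - [-0.0035, 0, 0.001, 0, 0]
    - [-0.0035, 0, 0.001, 0, 0]
    - [-0.0035, 0, 0.001, 0, 0]
    - [-0.0035, 0, 0.001, 0, 0]
    - [-0.0035, 0, 0.001, 0, 0]
    - [-0.0035, 0, 0.001, 0, 0]
    - [-0.0035, 0, 0.001, 0, 0]
    - [-0.0035, 0, 0.001, 0, 0]
    - [-0.0035, 0, 0.001, 0, 0]
    - [-0.0035, 0, 0.001, 0, 0]
    - [-0.0035, 0, 0.001, 0, 0]
    - [-0.0035, 0, 0.001, 0, 0]
    - [-0.0035, 0, 0.001, 0, 0]
    - [-0.0035, 0, 0.001, 0, 0]
    - [-0.0035, 0, 0.001, 0, 0]
    - [-0.0035, 0, 0.001, 0, 0]
    - [-0.0035, 0, 0.001, 0, 0]

```text
t: 16.1
eef_pos: [562.1, -313.8, 400.3]
tcp_rot: [3.14, 0.003, 1.515]
ft_force: [0.1, 0.2, 4.0]
opening: 0.166
grip_force: 30.0
```

```bash
python3 - <<'E'
from h import *
fs=[]
for i in range(6): fs.append(shot('side')[0].astype(float))
p=np.mean(fs,0).astype(np.uint8);s=env.state();print(s['ft_force'],s['grip_force'],abs(s['qvel']).max())
cv2.imwrite('pics/r3.png',cv2.resize(p[225:270,283:328],(600,600),interpolation=cv2.INTER_CUBIC)[:,:,::-1])
E
```

```text
[-0.10116332  0.41636508  4.90204247] 30.000802874565125 0.0026831881871209845
```

View pics/r3.png

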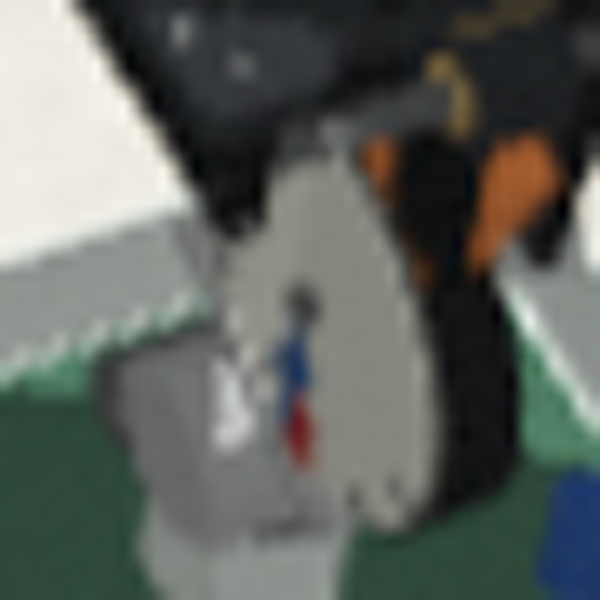

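The pointer's tip line reaches the mark at (300,430), within what the oblique view can resolve. I'll recheck the mark angle in the earlier head-on shot before handing in.

```bash
python3 - <<'E'
from h import *
p=np.load('v1.npz')['p'].astype(float);R,G,B=p.transpose(2,0,1)
v,u=np.mgrid[:384,:512]
def cen(w,uc,vc,r):
    w=np.clip(w,0,None)*(np.hypot(u-uc,v-vc)<=r);return (w*u).sum()/w.sum(),(w*v).sum()/w.sum()
red=cen(R-(G+B)/2-12,274.5,157,5);hub=cen(130-(R+G+B)/3,267,145,3);bl=cen(B-(R+G)/2-12,267,152.5,5)
print(red,hub,bl);k=438.25/1075*1.01
for c in(hub[0],bl[0],267.05):print((red[0]-c)/k,np.arcsin((red[0]-c)/k/42))
E
```

```text
(np.float64(273.9110320284698), np.float64(156.85409252669038)) (np.float64(267.03548872180454), np.float64(145.4827067669173)) (np.float64(266.76787678767874), np.float64(152.4081408140814))
16.698297243571425 0.4088762977428618
17.348233317369058 0.4258040556519708
16.663054408804136 0.40796197978596305
```

```bash
python3 -c "
from cell import env
print(env.job_done())"
```

```text
the job is handed in; nothing more can be done
None
```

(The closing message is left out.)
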